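Push the water filter's tubes home

ROBOT

A 7-joint arm with a two-finger parallel gripper is mounted at the origin on the work surface. World frame = base frame: x ahead of the robot, y to its left, z up, the work surface at z = 0. Lengths are in m, angles in rad, forces in N, time in s.
With the tool pointing down it reaches from about 0.425 to 0.875 m from the base axis. Payload 4.7 kg.
Tool frame: the origin (TCP) lies on the centre line of the jaws, within the pads' length; the fingertips stand ahead of it and the grasp point (between the pads) lies 2 mm behind it (nose_length is the z of the fingertips in the tool frame, in m); z points along the fingers, y is the line along which they close (so a half turn about z gives the same grasp; the last joint's range is limited). The gripper opens to 87 mm and grips with 3 to 60 N. Pads are 19 mm wide; open, the fingers measure 117 mm over their backs; the gripper's body (75 mm by 190 mm) begins 51 mm behind the grasp point.
Start: joints at [1.341, 0.321, -0.07, 1.45, 0.023, 1.371, -0.057], TCP at [0.157, -0.631, 0.24] pointing down, gripper open.
Joint ranges: [-2.86, 2.86], [-0.3, 2.09], [-1.38, 1.24], [0.06, 2.45], [-1.56, 4.7], [0.09, 2.05], [-2.69, 2.69]. Speed limits (rad/s): [2.57, 2.57, 3.14, 3.14, 3.14, 3.14, 3.14].

INTERFACE

Orientations are given as a rotation vector (axis times angle).
In Python, from bench import * gives the robot as it stands.
- The arm moves only by the tool send_rows, never from a script. Its arguments are lists of equal length, an entry for each row: "xyz": the shift along the tool's x, y, z in mm, a list of three; "dr": the turn, a rotation vector about the tool's x, y, z in rad, a list of three. A call has exactly 10 rows; each row is the pose to reach, as a shift and turn from the pose commanded when the call began, along the tool's axes at that moment; what a row does not reach only later rows make up. A row lasts 1/12 s, in which the tool goes at most 41.7 mm and 7.16 degrees, less where a joint would pass 70% of its speed; a pose out of reach is approached as far as the arm can. A call with a gripper value outside its range is refused whole. "jaw" is the finger opening in mm, from 0 to 87, set as the call begins (left out, the last holds). The fingers move at their own pace and stop on an object; "grip_force" is the grip in N (left out, the last holds). Time passes only in rows, so rows that repeat a pose let the fingers close, or fill a call up. It gives the time, the measured TCP pose, the force, the opening and the grip force at its end, in the units of the state.
- get_state(): the state, without advancing time (a new reading comes with each control period).
- get_image(name): name is "side" or "top" or "wrist"; returns the picture (420x560x3 uint8, red, green, blue); there is no depth.
- calibration(name): a dict with "vfov" (degrees; the focal length in pixels is half the picture's height over the tangent of half this angle, whatever the lens; pixels are square), "cx", "cy" (the principal point, pixels), "rvec" (rotation vector, rad) and "tvec" (3), from world to camera coordinates, as OpenCV has them; the wrist camera has in their place "hand_eye" (4x4, takes a point from camera to tool coordinates, whose origin is the TCP and whose axes are the flange's). Camera axes: x right, y down, z forward; pixel columns grow to the right and rows downward; lengths in m; the calibration is good to about 2 mm. A picture is of the moment at which its call begins: read the wrist's pose just before it. calibration takes no time and is no camera call.
- close_job(): hands the job in; it is judged then, once.
The state is a dict: "time": time; "joint_positions": joint angles; "qd": joint speeds; "joint_torque": joint torques, N m; "position": TCP position; "tool_rot": TCP orientation; "ft_force": force on the tool from outside, world axes, zero at the start; "torque": the same for the moment, N m; "grip_width": opening from 0.0 (shut) to 1.0 (fully open); "grip_force": force on a finger pad.
Only numpy, scipy, OpenCV 4.12 (cv2) and the standard library are available. Lean on these libraries where they do the work, as an engineer would, in place of code of your own. Each camera call takes 0.05 s, during which the arm holds its last target. There are 200 camera calls.

TASK

The two steel tubes on the kitchen's water filter are only started in their sloping push-fit collets. Push each tube straight in, past its stiff seal, until it bottoms and will go no farther, then ease off at once: a hard shove cracks the filter. Leave the blanking plug where it is and do not disturb the things round about.

Things in the scene. Friction and masses are not known exactly. Their poses are not given: they have to be found in the camera images.
- filter: white counter-top water filter, fixed: base 150 (x) by 250 (y) by 50 mm high, a block with a sloping face, a lying cartridge behind; 125 mm high. Origin on the counter under the face's middle; z up, -x front. The face (70 by 220 mm, centre 110 mm up) slopes down to -x; its outward normal, the axis of all three collets, is (-sin 20 deg, 0, cos 20 deg) here: push the opposite way
- port_0 (a point): centre of the mouth of the left (+y) push-fit collet, axes as the filter's; a grey ring 27 mm across, 10 mm proud of the face; collets are 70 mm apart. All three: bore 15.8 mm; the seal lies 20 mm inside the mouth; from there 9 to 12 N, steadily, moves a tube inwards and it stays where left
- valve_0 (a joint): shut-off valve hidden at the foot of the left (+y) collet: 0 shut, 0.006 m fully open. A tube's inner end opens it, almost without force, in the last 6 mm before the tube bottoms; it stays open. It does not tell the depth beforehand
- port_1 (a point): centre of the mouth of the middle push-fit collet, axes as the filter's; alike but for the hidden depth of its hard stop: 32 to 48 mm inside the mouth, different in each collet and each time, not given. Push until the force rises sharply above the seal's 9 to 12 N (18 N or more), then stop
- valve_1 (a joint): shut-off valve hidden at the foot of the middle collet: 0 shut, 0.006 m fully open. A tube's inner end opens it, almost without force, in the last 6 mm before the tube bottoms; it stays open. It does not tell the depth beforehand
- port_2 (a point): centre of the mouth of the right (-y) push-fit collet, axes as the filter's; like the others. More than 40 N on a tube cracks the filter
- valve_2 (a joint): shut-off valve hidden at the foot of the right (-y) collet: 0 shut, 0.006 m fully open. A tube's inner end opens it, almost without force, in the last 6 mm before the tube bottoms; it stays open. It does not tell the depth beforehand
- long_tube: the long rigid tube: steel, 15 mm outside diameter, 114 mm long, 35 to 70 g. Origin at the centre of its inner end, z along the tube to its free end. It starts 20 mm deep in any one of the three collets, its inner end on the seal, and may lean a few degrees in the play
- long_tube_top (a point): centre of the long tube's free (outer) end, which is flat and is what one presses on; same axes as the tube
- long_tube_tip (a point): centre of the long tube's inner end, inside the collet; same axes as the tube
- short_tube: the short rigid tube: steel, 15 mm outside diameter, 88 mm long, 35 to 70 g. Origin at the centre of its inner end, z along the tube to its free end. It starts 20 mm deep in any one of the three collets, its inner end on the seal, and may lean a few degrees in the play
- short_tube_top (a point): centre of the short tube's free (outer) end, which is flat and is what one presses on; same axes as the tube
- short_tube_tip (a point): centre of the short tube's inner end, inside the collet; same axes as the tube
- plug: grey blanking plug in the third collet, to be left alone: a disc 25 mm across and 9 mm thick on the collet's mouth with a short stem inside. Origin on the collet's axis 20 mm inside the mouth, z outwards
- plug_top (a point): centre of the plug's outer face
- ramekin: loose white ceramic bowl, 84 mm across, 45 mm high, its centre about 100 mm beyond the +y end of the filter; origin at the centre of its underside
- butter: loose wrapped stick of butter, 120 by 34 by 34 mm, lying beside the -y end of the filter; origin at the centre of its underside, x along it
- jar: loose glass jar with a steel lid, 48 mm across, 75 mm high, beyond the butter; origin at the centre of its underside

How it is judged:
At the end, for the whole second after the job is handed in: Both tubes are in collets of the filter, the inner end 29.5 to 53 mm inside the mouth, with that collet's valve open by more than 4.2 of its 6 mm (within 1.8 mm of the hard stop), and at rest (under 20 mm/s); the plug is within 15 mm of where it was (((distance between long_tube_tip and port_0 between 0.0295 and 0.053 m and value of joint valve_0 above 0.0042 m) or (distance between long_tube_tip and port_1 between 0.0295 and 0.053 m and value of joint valve_1 above 0.0042 m) or (distance between long_tube_tip and port_2 between 0.0295 and 0.053 m and value of joint valve_2 above 0.0042 m)) and ((distance between short_tube_tip and port_0 between 0.0295 and 0.053 m and value of joint valve_0 above 0.0042 m) or (distance between short_tube_tip and port_1 between 0.0295 and 0.053 m and value of joint valve_1 above 0.0042 m) or (distance between short_tube_tip and port_2 between 0.0295 and 0.053 m and value of joint valve_2 above 0.0042 m)) and linear speed of each of long_tube, short_tube below 0.02 m/s and distance of plug from where it was at the start of the episode below 0.015 m); the robot touches nothing.
It fails at once if more than 40 N was put on the long tube (contact force between any of the arm, the fingers and long_tube above 40 N).
It fails at once if more than 40 N was put on the short tube (contact force between any of the arm, the fingers and short_tube above 40 N).
It fails at once if the plug, the bowl, the butter or the jar was moved by more than 25 mm (distance of any of plug, ramekin, butter, jar from where it was at the start of the episode above 0.025 m).
It also fails if it takes over 35 s, if anything falls off the work surface, if the arm or the gripper's body presses on something with over 40 N, if the wrist force passes 120 N, or if a joint passes its speed limit or range.

## Working session

There is one attempt and no reset: what is moved stays moved. The work goes in short steps, Python scripts to look and compute and a tool call to move; the robot and the scene stay as the last step left them, time stands still between calls to the robot, and variables do not carry over. Pictures are saved under pics/ and viewed, at most 10 in all, crops included, and the job is handed in when it is done.

Besides the shell and the picture viewer there is one more tool, called after "Request:" as name(argument=value, ...) on one line, values as JSON. send_rows: Moves the arm, as the interface text tells. Its arguments: {"type":"object","properties":{"xyz":{"type":"array"},"dr":{"type":"array"},"jaw":{"type":"number"},"grip_force":{"type":"number"}},"required":["xyz","dr"]}

```bash
mkdir -p pics
cat > h.py <<'E'
from bench import *
import numpy as np, cv2
from scipy.spatial.transform import Rotation as R
def cam(n):
    c=calibration(n); f=210/np.tan(np.radians(c['vfov'])/2)
    return c,f
def snap(n,fn):
    im=get_image(n); cv2.imwrite(fn,cv2.cvtColor(im,cv2.COLOR_RGB2BGR)); return im
def ray(n,u,v,st=None):
    c,f=cam(n); d=np.array([(u-c['cx'])/f,(v-c['cy'])/f,1.])
    if n=='wrist':
        H=np.array(c['hand_eye']); Rt=R.from_rotvec(st['tool_rot']).as_matrix()
        return np.array(st['position'])+Rt@H[:3,3], Rt@H[:3,:3]@d
    Rm=R.from_rotvec(c['rvec']).as_matrix(); return -Rm.T@np.array(c['tvec']), Rm.T@d
def tri(*rs):
    A=0;b=0
    for o,d in rs:
        d=d/np.linalg.norm(d); P=np.eye(3)-np.outer(d,d); A=A+P; b=b+P@o
    x=np.linalg.solve(A,b); return x,[np.linalg.norm(np.cross(x-o,d/np.linalg.norm(d))) for o,d in rs]
E
python3 - <<'E'
from h import *
a=snap('side','pics/s0.png');b=snap('top','pics/t0.png')
for n in('side','top','wrist'): print(n,calibration(n))
s=get_state();print(s)
try: print(nose_length)
except Exception as e: print(e)
E
```

```text
side {'vfov': 52.66472349964232, 'cx': 273.38263633024235, 'cy': 207.81446738541456, 'rvec': array([ 2.31171536, -0.04832128, -0.00462281]), 'tvec': array([-0.66803621,  0.14109458,  0.99141283])}
top {'vfov': 44.44698789781395, 'cx': 274.62214459239294, 'cy': 215.90346311322787, 'rvec': array([ 2.13469774, -2.18556914,  0.07434823]), 'tvec': array([0.04106174, 0.69770696, 1.22699095])}
wrist {'vfov': 64.00981385313425, 'cx': 275.22550314201567, 'cy': 207.76819171614684, 'hand_eye': array([[ 3.15249699e-04, -9.66975822e-01, -2.54867925e-01,
         6.78931065e-02],
       [ 9.99999392e-01,  3.56311329e-05,  1.10172774e-03,
         4.96248830e-04],
       [-1.05626285e-03, -2.54868118e-01,  9.66975246e-01,
        -1.44763123e-01],
       [ 0.00000000e+00,  0.00000000e+00,  0.00000000e+00,
         1.00000000e+00]])}
{'time': 0.1, 'joint_positions': array([ 1.34107703,  0.32170358, -0.07011022,  1.45154573,  0.02265029,
        1.37081076, -0.05686538]), 'qd': array([ 0.00179727, -0.00032009,  0.00105829, -0.00335313,  0.00089088,
       -0.00019523,  0.00076088]), 'joint_torque': array([ 4.25041480e-05, -4.92567515e+01, -4.05664165e-01, -3.13397563e+01,
       -6.42011594e-02,  3.94302537e-02,  5.25258838e-05]), 'position': array([ 0.15675716, -0.630334  ,  0.23860415]), 'tool_rot': array([-3.11662391e+00, -3.81992735e-01,  5.30760552e-04]), 'ft_force': array([ 0.2706931 ,  0.44491204, -0.15859684]), 'torque': array([ 0.03104132, -0.09769302,  0.01057623]), 'grip_force': 0.0, 'grip_width': 1.0000957430289572}
0.017
```

View pics/s0.png

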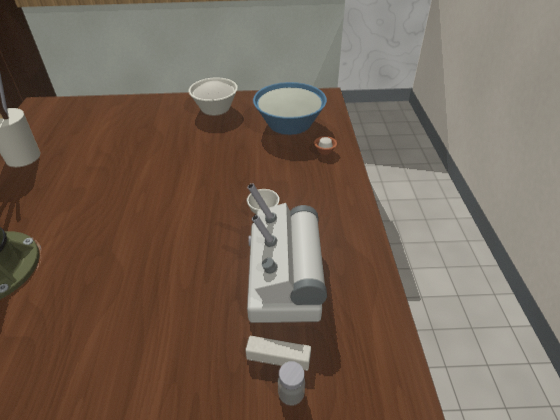

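View pics/t0.png

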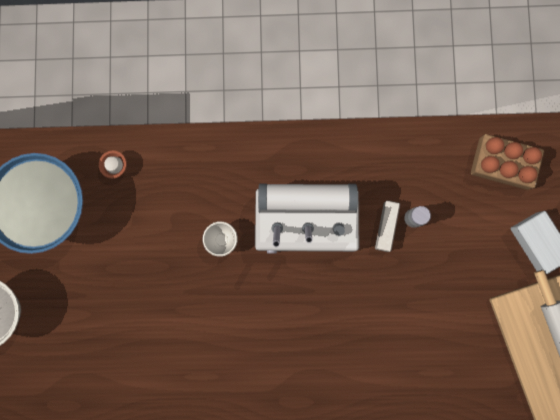

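Side view: the long tube is in the left collet (free end ~(252,187)), the short one in the middle (~(256,219)), and the plug at ~(269,266). The top view shows the same row at (277,235), (309,232) and (341,230). I'll enlarge both to pick the points.

Run:
```python
import cv2,numpy as np
a=cv2.imread('pics/s0.png')[170:290,235:335];b=cv2.imread('pics/t0.png')[180:260,250:365]
a=cv2.resize(a,None,fx=4,fy=4,interpolation=cv2.INTER_CUBIC)
b=cv2.resize(b,None,fx=3.4,fy=3.4,interpolation=cv2.INTER_CUBIC)
o=np.zeros((480,800,3),np.uint8);o[:480,:400]=a;o[:b.shape[0],405:405+b.shape[1]]=b[:,:395]
cv2.imwrite('pics/z0.png',o)
```

```text
(no output)
```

View pics/z0.png

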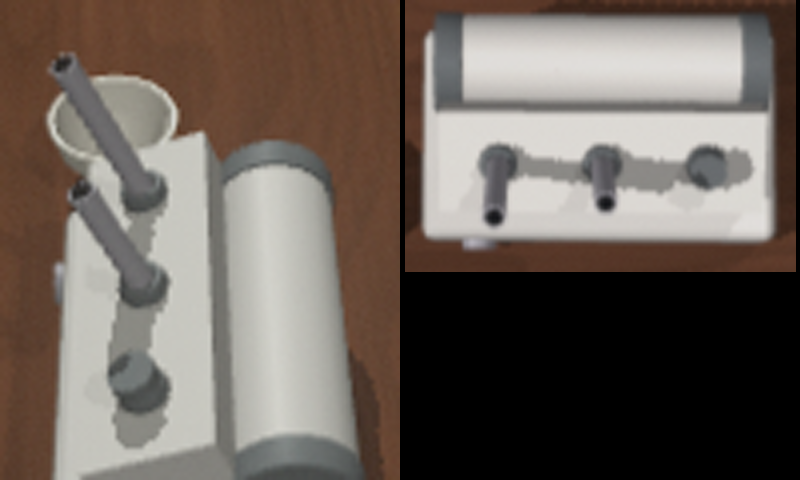

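Run:
```python
from h import *
P={'lt':((250.7,185.9),(275.6,243.5)),'st':((254.8,217.7),(308.5,239.4)),'pt':((268,263.4),(338.5,229.1)),'lm':((270,215.5),(277.2,227.5)),'sm':((270.3,239.5),(307.6,228)) }
X={}
for k,(a,b) in P.items():
    X[k],r=tri(ray('side',*a),ray('top',*b)); print(k,X[k].round(4),np.round(r,4))
for a,b in(('lt','lm'),('st','sm')):
    d=X[a]-X[b];print(np.linalg.norm(d),d/np.linalg.norm(d))
# filter base edges on z=.05 in top
for u,v in((253,190),(253,249),(360,250)):
    o,d=ray('top',u,v);print(o+d*(.05-o[2])/d[2])
```

```text
lt [0.6249 0.0197 0.2036] [0.0012 0.0012]
st [ 0.6326 -0.0508  0.1799] [0.0008 0.0008]
pt [ 0.6563 -0.1216  0.1233] [0. 0.]
lm [0.6637 0.0172 0.1199] [0.0002 0.0002]
sm [ 0.6618 -0.052   0.1167] [0.0008 0.0008]
0.09228064252005586 [-0.42044813  0.02725903  0.90690701]
0.0695618785766764 [-0.41877486  0.01740612  0.90792326]
[0.76156124 0.07545081 0.05      ]
[0.61815485 0.07807258 0.05      ]
[ 0.60984125 -0.17841666  0.05      ]
```

```bash
cat >> h.py <<'E'
th=np.radians(-1.8); Rz=R.from_euler('z',th).as_matrix()
N=Rz@np.array([-np.sin(np.radians(20)),0,np.cos(np.radians(20))])
RT=np.column_stack([np.cross(-(Rz@[0,1,0]),-N),-(Rz@[0,1,0]),-N])
def rel(p,Rt=RT,s=None):
    s=s or get_state(); R0=R.from_rotvec(s['tool_rot']).as_matrix()
    return (R0.T@(np.array(p)-s['position'])*1e3).round(1), R.from_matrix(R0.T@Rt).as_rotvec().round(4)
E
python3 - <<'E'
from h import *
print(N,np.linalg.det(RT),RT)
L=np.array([.628,.0193,.2045])
print(rel(L+N*.077), L+N*.077, rel(np.array([.40,-.3,.33])))
E
```

```text
[-0.34185138  0.01074311  0.93969262] 1.0000000000000004 [[ 0.93922894 -0.03141076  0.34185138]
 [-0.02951646 -0.99950656 -0.01074311]
 [ 0.34202014 -0.         -0.93969262]]
(array([ 588.8, -523.8,  -37.5]), array([-0.0497,  0.3472,  0.2722])) [0.60167744 0.02012722 0.27685633] (array([ 315.8, -262. ,  -91. ]), array([-0.0497,  0.3472,  0.2722]))
```

Request:
send_rows(xyz=[[316,-262,-60],[316,-262,-60],[316,-262,-60],[316,-262,-60],[316,-262,-60],[316,-262,-60],[316,-262,-60],[316,-262,-60],[316,-262,-60],[316,-262,-60]], dr=[[-0.05,0.347,0.272],[-0.05,0.347,0.272],[-0.05,0.347,0.272],[-0.05,0.347,0.272],[-0.05,0.347,0.272],[-0.05,0.347,0.272],[-0.05,0.347,0.272],[-0.05,0.347,0.272],[-0.05,0.347,0.272],[-0.05,0.347,0.272]], jaw=0, grip_force=20)

```text
time: 0.93
position: [0.4011, -0.298, 0.2995]
tool_rot: [3.086, -0.047, 0.544]
ft_force: [2.1, -0.1, -0.8]
grip_width: 0.325
grip_force: 0.0
```

Run:
```python
from h import *
L=np.array([.628,.0193,.2045])
print(rel(L+N*.077), get_state()['position'],get_state()['time'])
```

```text
(array([ 171.6, -324.2,   85.8]), array([0.002 , 0.    , 0.0011])) [ 0.40106975 -0.29795464  0.29954549] 0.9333
```

Request:
send_rows(xyz=[[172,-324,86],[172,-324,86],[172,-324,86],[172,-324,86],[172,-324,86],[172,-324,86],[172,-324,86],[172,-324,86],[172,-324,86],[172,-324,86]], dr=[[0.002,0,0.001],[0.002,0,0.001],[0.002,0,0.001],[0.002,0,0.001],[0.002,0,0.001],[0.002,0,0.001],[0.002,0,0.001],[0.002,0,0.001],[0.002,0,0.001],[0.002,0,0.001]])

```text
time: 1.77
position: [0.6033, 0.0281, 0.2772]
tool_rot: [-3.09, 0.031, -0.548]
ft_force: [0.1, 0.1, 0.8]
grip_width: 0.001
grip_force: 0.0
```

Run:
```python
from h import *
L=np.array([.628,.0193,.2045])
s=get_state();snap('wrist','pics/w1.png')
print(rel(L+N*.077,s=s), s)
c,f=cam('wrist');H=np.linalg.inv(np.array(c['hand_eye']))
Rt=R.from_rotvec(s['tool_rot']).as_matrix()
for p in ([.6249,.0197,.2036],[.6326,-.0508,.1799],s['position']+Rt[:,2]*.017):
    q=H@np.r_[Rt.T@(np.array(p)-s['position']),1];print(f*q[0]/q[2]+c['cx'],f*q[1]/q[2]+c['cy'])
```

```text
(array([-1.5,  8. , -0.3]), array([-0.0104, -0.0022,  0.0095])) {'time': 1.7667, 'joint_positions': array([ 1.00064231, -0.02009163, -1.08393107,  1.79637902,  0.0146447 ,
        1.00462724, -1.6829421 ]), 'qd': array([-0.00294728, -0.01249344,  0.09869556,  0.01902632, -0.00386537,
        0.05563251,  0.11089528]), 'joint_torque': array([  2.58945644, -11.89607084,   2.51270391, -32.65547276,
         1.39808547,  -1.98726006,  -1.47433966]), 'position': array([0.6033036 , 0.02813018, 0.27715032]), 'tool_rot': array([-3.09006888,  0.03110276, -0.54845226]), 'ft_force': array([0.13857188, 0.11507903, 0.76131566]), 'torque': array([0.09668354, 0.48911899, 0.00060669]), 'grip_force': 0.0, 'grip_width': 0.001227407003756319}
285.86767248434165 228.00855756881668
376.9929617480912 217.23801386922395
273.18506539064225 254.9748058815162
```

View pics/w1.png

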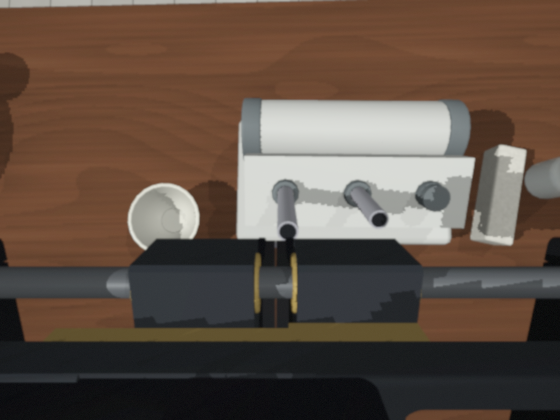

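The wrist view agrees with the estimates: long tube top at (288,231) against (286,228) predicted, short at (379,218) against (377,217). I need a closer look at the fingertip shape.

Run:
```python
import cv2
a=cv2.imread('pics/w1.png')[190:330,180:380]
cv2.imwrite('pics/w1z.png',cv2.convertScaleAbs(cv2.resize(a,None,fx=4,fy=4,interpolation=cv2.INTER_CUBIC),alpha=1.6,beta=20))
```

```text
(no output)
```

View pics/w1z.png

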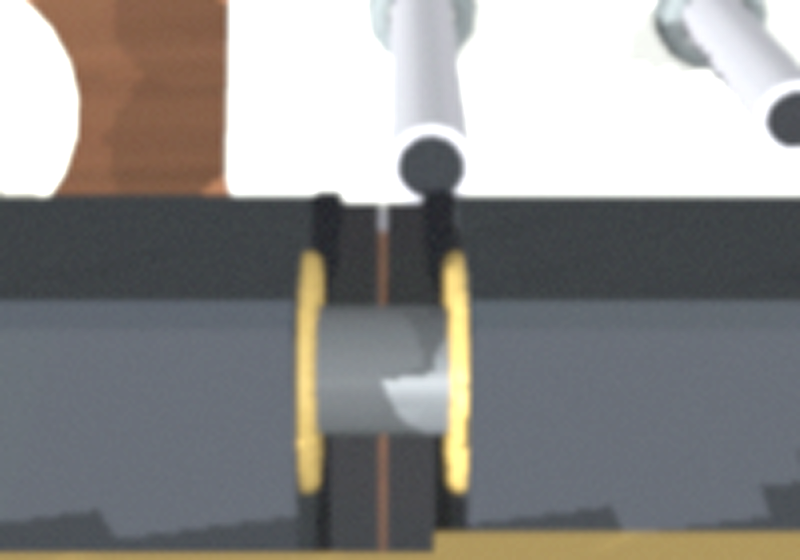

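Request:
send_rows(xyz=[[0,0,0],[0,0,10],[0,0,25],[0,0,40],[0,0,48],[0,0,52],[0,0,54],[0,0,54],[0,0,54],[0,0,54]], dr=[[0,0,0],[0,0,0],[0,0,0],[0,0,0],[0,0,0],[0,0,0],[0,0,0],[0,0,0],[0,0,0],[0,0,0]])

```text
time: 2.65
position: [0.6201, 0.0166, 0.227]
tool_rot: [3.087, -0.049, 0.547]
ft_force: [-0.2, 0.5, -0.0]
grip_width: 0.004
grip_force: 0.0
```

```bash
cat >> h.py <<'E'
def dep(P):
    s=get_state(); t=s['position']-N*.017-np.array(P)
    Rt=R.from_rotvec(s['tool_rot']).as_matrix()
    print('tip rel P in tool axes mm',(RT.T@t*1e3).round(2),'F tool',(RT.T@s['ft_force']).round(2),'|F|',np.linalg.norm(s['ft_force']).round(1),'t',s['time'],'rot err',R.from_matrix(Rt.T@RT).as_rotvec().round(4))
L=np.array([.628,.0193,.2045])
E
python3 -c "
from h import *
dep(L)"
```

```text
tip rel P in tool axes mm [ 0.33  2.93 -6.84] F tool [-0.2  -0.53 -0.04] |F| 0.6 t 2.65 rot err [ 0.0008 -0.0015 -0.0005]
```

Request:
send_rows(xyz=[[0,-2,0],[0,-3,1],[0,-3,3],[0,-3,5],[0,-3,6],[0,-3,7],[0,-3,8],[0,-3,9],[0,-3,10],[0,-3,11]], dr=[[0,0,0],[0,0,0],[0,0,0],[0,0,0],[0,0,0],[0,0,0],[0,0,0],[0,0,0],[0,0,0],[0,0,0]])

```text
time: 3.48
position: [0.6252, 0.0203, 0.2178]
tool_rot: [3.087, -0.048, 0.551]
ft_force: [-2.5, 0.5, 8.8]
grip_width: 0.01
grip_force: 4.6
```

```bash
python3 -c "
from h import *
dep(L)"
```

```text
tip rel P in tool axes mm [ 1.93 -0.88  3.49] F tool [ 0.62 -0.43 -9.19] |F| 9.2 t 3.4833 rot err [-0.0001 -0.0039  0.0002]
```

Request:
send_rows(xyz=[[0,0,1],[0,0,2],[0,0,3],[0,0,4],[0,0,5],[0,0,6],[0,0,6],[0,0,6],[0,0,6],[0,0,6]], dr=[[0,0,0],[0,0,0],[0,0,0],[0,0,0],[0,0,0],[0,0,0],[0,0,0],[0,0,0],[0,0,0],[0,0,0]])

```text
time: 4.32
position: [0.6275, 0.0202, 0.2124]
tool_rot: [3.087, -0.048, 0.551]
ft_force: [-1.5, -1.2, 8.0]
grip_width: 0.005
grip_force: 4.1
```

```bash
python3 -c "
from h import *
dep(L)"
```

```text
tip rel P in tool axes mm [ 2.2  -0.91  9.42] F tool [ 1.4   1.29 -8.03] |F| 8.3 t 4.3167 rot err [-0.0002 -0.0045  0.0002]
```

Request:
send_rows(xyz=[[0,0,0.4],[0,0,0.8],[0,0,1.2],[0,0,1.6],[0,0,2],[0,0,2],[0,0,2],[0,0,2],[0,0,2],[0,0,2]], dr=[[0,0,0],[0,0,0],[0,0,0],[0,0,0],[0,0,0],[0,0,0],[0,0,0],[0,0,0],[0,0,0],[0,0,0]])

```text
time: 5.15
position: [0.6284, 0.0202, 0.2107]
tool_rot: [3.087, -0.048, 0.552]
ft_force: [-2.2, -0.5, 8.6]
grip_width: 0.007
grip_force: 4.6
```

Request:
send_rows(xyz=[[0,0,0.3],[0,0,0.6],[0,0,0.9],[0,0,1.2],[0,0,1.5],[0,0,1.6],[0,0,1.6],[0,0,1.6],[0,0,1.6],[0,0,1.6]], dr=[[0,0,0],[0,0,0],[0,0,0],[0,0,0],[0,0,0],[0,0,0],[0,0,0],[0,0,0],[0,0,0],[0,0,0]])

```text
time: 5.98
position: [0.629, 0.0202, 0.2094]
tool_rot: [3.087, -0.048, 0.553]
ft_force: [-2.0, -0.1, 9.3]
grip_width: 0.001
grip_force: 4.8
```

Request:
send_rows(xyz=[[0,0,0.3],[0,0,0.6],[0,0,0.9],[0,0,1.2],[0,0,1.5],[0,0,1.6],[0,0,1.6],[0,0,1.6],[0,0,1.6],[0,0,1.6]], dr=[[0,0,0],[0,0,0],[0,0,0],[0,0,0],[0,0,0],[0,0,0],[0,0,0],[0,0,0],[0,0,0],[0,0,0]])

```text
time: 6.82
position: [0.6297, 0.0202, 0.208]
tool_rot: [3.087, -0.048, 0.553]
ft_force: [-2.9, 0.0, 9.2]
grip_width: 0.004
grip_force: 4.9
```

Request:
send_rows(xyz=[[0,0,0.3],[0,0,0.6],[0,0,0.9],[0,0,1.2],[0,0,1.5],[0,0,1.6],[0,0,1.6],[0,0,1.6],[0,0,1.6],[0,0,1.6]], dr=[[0,0,0],[0,0,0],[0,0,0],[0,0,0],[0,0,0],[0,0,0],[0,0,0],[0,0,0],[0,0,0],[0,0,0]])

```text
time: 7.65
position: [0.6303, 0.0202, 0.2066]
tool_rot: [3.087, -0.048, 0.553]
ft_force: [-3.6, 0.2, 10.2]
grip_width: 0.002
grip_force: 5.0
```

Request:
send_rows(xyz=[[0,0,0.3],[0,0,0.6],[0,0,0.9],[0,0,1.2],[0,0,1.5],[0,0,1.6],[0,0,1.6],[0,0,1.6],[0,0,1.6],[0,0,1.6]], dr=[[0,0,0],[0,0,0],[0,0,0],[0,0,0],[0,0,0],[0,0,0],[0,0,0],[0,0,0],[0,0,0],[0,0,0]])

```text
time: 8.48
position: [0.631, 0.0202, 0.2052]
tool_rot: [3.087, -0.048, 0.554]
ft_force: [-1.6, -0.2, 9.5]
grip_width: 0.001
grip_force: 5.0
```

Request:
send_rows(xyz=[[0,0,0.3],[0,0,0.6],[0,0,0.9],[0,0,1.2],[0,0,1.5],[0,0,1.6],[0,0,1.6],[0,0,1.6],[0,0,1.6],[0,0,1.6]], dr=[[0,0,0],[0,0,0],[0,0,0],[0,0,0],[0,0,0],[0,0,0],[0,0,0],[0,0,0],[0,0,0],[0,0,0]])

```text
time: 9.32
position: [0.6316, 0.0203, 0.2038]
tool_rot: [3.087, -0.048, 0.554]
ft_force: [-2.7, -0.1, 10.7]
grip_width: 0.008
grip_force: 5.4
```

Request:
send_rows(xyz=[[0,0,0.3],[0,0,0.6],[0,0,0.9],[0,0,1.2],[0,0,1.5],[0,0,1.6],[0,0,1.6],[0,0,1.6],[0,0,1.6],[0,0,1.6]], dr=[[0,0,0],[0,0,0],[0,0,0],[0,0,0],[0,0,0],[0,0,0],[0,0,0],[0,0,0],[0,0,0],[0,0,0]])

```text
time: 10.15
position: [0.6322, 0.0202, 0.2024]
tool_rot: [3.086, -0.048, 0.554]
ft_force: [-3.3, -0.3, 10.6]
grip_width: 0.005
grip_force: 5.4
```

Request:
send_rows(xyz=[[0,0,0.3],[0,0,0.6],[0,0,0.9],[0,0,1.2],[0,0,1.5],[0,0,1.6],[0,0,1.6],[0,0,1.6],[0,0,1.6],[0,0,1.6]], dr=[[0,0,0],[0,0,0],[0,0,0],[0,0,0],[0,0,0],[0,0,0],[0,0,0],[0,0,0],[0,0,0],[0,0,0]])

```text
time: 10.98
position: [0.6329, 0.0202, 0.201]
tool_rot: [3.086, -0.048, 0.555]
ft_force: [-3.1, 0.5, 10.8]
grip_width: 0.003
grip_force: 5.5
```

Request:
send_rows(xyz=[[0,0,0.3],[0,0,0.6],[0,0,0.9],[0,0,1.2],[0,0,1.5],[0,0,1.6],[0,0,1.6],[0,0,1.6],[0,0,1.6],[0,0,1.6]], dr=[[0,0,0],[0,0,0],[0,0,0],[0,0,0],[0,0,0],[0,0,0],[0,0,0],[0,0,0],[0,0,0],[0,0,0]])

```text
time: 11.82
position: [0.6335, 0.0202, 0.1995]
tool_rot: [3.086, -0.048, 0.555]
ft_force: [-2.2, -1.0, 10.4]
grip_width: 0.004
grip_force: 5.5
```

```bash
python3 -c "
from h import *
dep(L)"
```

```text
tip rel P in tool axes mm [ 3.44 -1.09 23.55] F tool [  1.54   1.11 -10.53] |F| 10.7 t 11.8167 rot err [-0.0003 -0.0067  0.0003]
```

Request:
send_rows(xyz=[[0,0,0.3],[0,0,0.6],[0,0,0.9],[0,0,1.2],[0,0,1.5],[0,0,1.6],[0,0,1.6],[0,0,1.6],[0,0,1.6],[0,0,1.6]], dr=[[0,0,0],[0,0,0],[0,0,0],[0,0,0],[0,0,0],[0,0,0],[0,0,0],[0,0,0],[0,0,0],[0,0,0]])

```text
time: 12.65
position: [0.6343, 0.0205, 0.199]
tool_rot: [3.086, -0.047, 0.556]
ft_force: [-5.9, 0.4, 16.6]
grip_width: 0.008
grip_force: 8.9
```

Request:
send_rows(xyz=[[0,0,0.2],[0,0,0.4],[0,0,0.6],[0,0,0.8],[0,0,0.8],[0,0,0.8],[0,0,0.8],[0,0,0.8],[0,0,0.8],[0,0,0.8]], dr=[[0,0,0],[0,0,0],[0,0,0],[0,0,0],[0,0,0],[0,0,0],[0,0,0],[0,0,0],[0,0,0],[0,0,0]])

```text
time: 13.48
position: [0.6351, 0.0208, 0.199]
tool_rot: [3.085, -0.047, 0.558]
ft_force: [-8.0, 1.0, 20.6]
grip_width: 0.007
grip_force: 10.8
```

```bash
echo "S=np.array([.635,-.0513,.181])">>h.py; python3 -c "
from h import *
print(rel(S+N*(.017+.008)))"
```

```text
(array([-4.1, 72. , -7.3]), array([ 0.0001, -0.0086,  0.0009]))
```

Request:
send_rows(xyz=[[0,0,-6],[0,0,-14],[-1,15,-15],[-2,35,-15],[-4,55,-15],[-4,68,-14],[-4,72,-12],[-4,72,-10],[-4,72,-10],[-4,72,-10]], dr=[[0,0,0],[0,0,0],[0,0,0],[0,0,0],[0,0,0],[0,0,0],[0,0,0],[0,0,0],[0,0,0],[0,0,0]])

```text
time: 14.32
position: [0.6221, -0.0504, 0.2019]
tool_rot: [3.089, -0.046, 0.545]
ft_force: [0.8, 0.1, -0.2]
grip_width: 0.003
grip_force: 0.0
```

Run:
```python
from h import *
dep(S)
s=get_state();snap('wrist','pics/w2.png');a=snap('side','pics/s2.png')
w=cv2.imread('pics/w2.png');b=cv2.imread('pics/s2.png')[170:290,215:315]
o=np.zeros((420,800,3),np.uint8);o[:,:440]=w[:,60:500];o[:,450:800]=cv2.resize(b,(350,420))
cv2.imwrite('pics/z2.png',cv2.convertScaleAbs(o,alpha=1.3))
c,f=cam('wrist');H=np.linalg.inv(np.array(c['hand_eye']))
Rt=R.from_rotvec(s['tool_rot']).as_matrix()
for p in ([.6326,-.0508,.1799],S,s['position']+Rt[:,2]*.017):
    q=H@np.r_[Rt.T@(np.array(p)-s['position']),1];print(f*q[0]/q[2]+c['cx']-60,f*q[1]/q[2]+c['cy'])
```

```text
tip rel P in tool axes mm [-4.96 -0.47 -7.04] F tool [ 0.69 -0.16  0.49] |F| 0.9 t 14.3167 rot err [-0.0015  0.      0.0014]
213.39269831847514 245.7123931418168
214.18726612433818 241.21565439825133
213.1687335926058 254.99107840700702
```

View pics/z2.png

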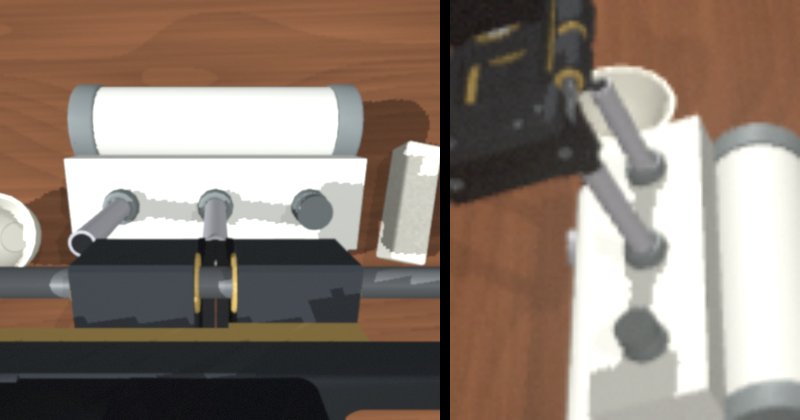

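The long tube is seated and the short tube is in line sideways at image x≈215. The fingertip sits 5 mm short in tool x, so I'll shift by that and start pressing.

Request:
send_rows(xyz=[[2.5,0,0],[5,0,1],[5,0,3],[5,0,5],[5,0,6.5],[5,0,8],[5,0,9],[5,0,10],[5,0,11],[5,0,11.5]], dr=[[0,0,0],[0,0,0],[0,0,0],[0,0,0],[0,0,0],[0,0,0],[0,0,0],[0,0,0],[0,0,0],[0,0,0]])

```text
time: 15.25
position: [0.6323, -0.0524, 0.1948]
tool_rot: [3.087, -0.049, 0.55]
ft_force: [-3.2, 0.3, 7.6]
grip_width: 0.009
grip_force: 4.4
```

```bash
python3 -c "
from h import *
dep(S)"
```

```text
tip rel P in tool axes mm [2.17 1.15 3.15] F tool [-0.41 -0.18 -8.25] |F| 8.3 t 15.25 rot err [ 0.0004 -0.0035  0.    ]
```

Request:
send_rows(xyz=[[0,0,1],[0,0,2],[0,0,3],[0,0,4],[0,0,5],[0,0,6],[0,0,6.5],[0,0,6.5],[0,0,6.5],[0,0,6.5]], dr=[[0,0,0],[0,0,0],[0,0,0],[0,0,0],[0,0,0],[0,0,0],[0,0,0],[0,0,0],[0,0,0],[0,0,0]])

```text
time: 16.08
position: [0.6346, -0.0524, 0.1888]
tool_rot: [3.087, -0.049, 0.551]
ft_force: [-2.0, 0.5, 7.2]
grip_width: 0.004
grip_force: 4.0
```

```bash
python3 -c "
from h import *
dep(S)"
```

```text
tip rel P in tool axes mm [2.34 1.13 9.57] F tool [ 0.57 -0.39 -7.42] |F| 7.5 t 16.0833 rot err [ 0.0004 -0.0039  0.    ]
```

Request:
send_rows(xyz=[[0,0,0.3],[0,0,0.6],[0,0,0.9],[0,0,1.2],[0,0,1.5],[0,0,1.7],[0,0,1.7],[0,0,1.7],[0,0,1.7],[0,0,1.7]], dr=[[0,0,0],[0,0,0],[0,0,0],[0,0,0],[0,0,0],[0,0,0],[0,0,0],[0,0,0],[0,0,0],[0,0,0]])

```text
time: 16.92
position: [0.6353, -0.0525, 0.1874]
tool_rot: [3.086, -0.049, 0.551]
ft_force: [-1.8, -0.5, 8.0]
grip_width: 0.006
grip_force: 4.3
```

Request:
send_rows(xyz=[[0,0,0.3],[0,0,0.6],[0,0,0.9],[0,0,1.2],[0,0,1.5],[0,0,1.7],[0,0,1.7],[0,0,1.7],[0,0,1.7],[0,0,1.7]], dr=[[0,0,0],[0,0,0],[0,0,0],[0,0,0],[0,0,0],[0,0,0],[0,0,0],[0,0,0],[0,0,0],[0,0,0]])

```text
time: 17.75
position: [0.6359, -0.0525, 0.1858]
tool_rot: [3.086, -0.049, 0.551]
ft_force: [-2.9, 0.6, 8.4]
grip_width: 0.006
grip_force: 4.4
```

Request:
send_rows(xyz=[[0,0,0.3],[0,0,0.6],[0,0,0.9],[0,0,1.2],[0,0,1.5],[0,0,1.7],[0,0,1.7],[0,0,1.7],[0,0,1.7],[0,0,1.7]], dr=[[0,0,0],[0,0,0],[0,0,0],[0,0,0],[0,0,0],[0,0,0],[0,0,0],[0,0,0],[0,0,0],[0,0,0]])

```text
time: 18.58
position: [0.6366, -0.0525, 0.1843]
tool_rot: [3.086, -0.048, 0.551]
ft_force: [-2.1, 0.7, 8.7]
grip_width: 0.011
grip_force: 4.4
```

Request:
send_rows(xyz=[[0,0,0.3],[0,0,0.6],[0,0,0.9],[0,0,1.2],[0,0,1.5],[0,0,1.7],[0,0,1.7],[0,0,1.7],[0,0,1.7],[0,0,1.7]], dr=[[0,0,0],[0,0,0],[0,0,0],[0,0,0],[0,0,0],[0,0,0],[0,0,0],[0,0,0],[0,0,0],[0,0,0]])

```text
time: 19.42
position: [0.6373, -0.0525, 0.1828]
tool_rot: [3.086, -0.048, 0.552]
ft_force: [-1.9, -0.8, 8.9]
grip_width: 0.008
grip_force: 4.5
```

Request:
send_rows(xyz=[[0,0,0.3],[0,0,0.6],[0,0,0.9],[0,0,1.2],[0,0,1.5],[0,0,1.7],[0,0,1.7],[0,0,1.7],[0,0,1.7],[0,0,1.7]], dr=[[0,0,0],[0,0,0],[0,0,0],[0,0,0],[0,0,0],[0,0,0],[0,0,0],[0,0,0],[0,0,0],[0,0,0]])

```text
time: 20.25
position: [0.638, -0.0525, 0.1813]
tool_rot: [3.086, -0.048, 0.552]
ft_force: [-1.2, 0.2, 8.7]
grip_width: 0.006
grip_force: 4.5
```

Request:
send_rows(xyz=[[0,0,0.3],[0,0,0.6],[0,0,0.9],[0,0,1.2],[0,0,1.5],[0,0,1.7],[0,0,1.7],[0,0,1.7],[0,0,1.7],[0,0,1.7]], dr=[[0,0,0],[0,0,0],[0,0,0],[0,0,0],[0,0,0],[0,0,0],[0,0,0],[0,0,0],[0,0,0],[0,0,0]])

```text
time: 21.08
position: [0.6386, -0.0526, 0.1798]
tool_rot: [3.086, -0.048, 0.552]
ft_force: [-2.2, -0.7, 9.4]
grip_width: 0.005
grip_force: 4.8
```

Request:
send_rows(xyz=[[0,0,0.3],[0,0,0.6],[0,0,0.9],[0,0,1.2],[0,0,1.5],[0,0,1.7],[0,0,1.7],[0,0,1.7],[0,0,1.7],[0,0,1.7]], dr=[[0,0,0],[0,0,0],[0,0,0],[0,0,0],[0,0,0],[0,0,0],[0,0,0],[0,0,0],[0,0,0],[0,0,0]])

```text
time: 21.92
position: [0.6392, -0.0525, 0.1782]
tool_rot: [3.086, -0.048, 0.552]
ft_force: [-2.8, -0.1, 9.3]
grip_width: 0.002
grip_force: 4.9
```

Request:
send_rows(xyz=[[0,0,0.3],[0,0,0.6],[0,0,0.9],[0,0,1.2],[0,0,1.5],[0,0,1.7],[0,0,1.7],[0,0,1.7],[0,0,1.7],[0,0,1.7]], dr=[[0,0,0],[0,0,0],[0,0,0],[0,0,0],[0,0,0],[0,0,0],[0,0,0],[0,0,0],[0,0,0],[0,0,0]])

```text
time: 22.75
position: [0.6399, -0.0525, 0.1767]
tool_rot: [3.086, -0.048, 0.553]
ft_force: [-1.8, 0.6, 10.1]
grip_width: 0.002
grip_force: 4.9
```

Request:
send_rows(xyz=[[0,0,0.3],[0,0,0.6],[0,0,0.9],[0,0,1.2],[0,0,1.5],[0,0,1.7],[0,0,1.7],[0,0,1.7],[0,0,1.7],[0,0,1.7]], dr=[[0,0,0],[0,0,0],[0,0,0],[0,0,0],[0,0,0],[0,0,0],[0,0,0],[0,0,0],[0,0,0],[0,0,0]])

```text
time: 23.58
position: [0.6406, -0.0526, 0.1753]
tool_rot: [3.086, -0.048, 0.553]
ft_force: [-3.3, 0.1, 10.6]
grip_width: 0.006
grip_force: 5.3
```

Request:
send_rows(xyz=[[0,0,0.3],[0,0,0.6],[0,0,0.9],[0,0,1.2],[0,0,1.5],[0,0,1.7],[0,0,1.7],[0,0,1.7],[0,0,1.7],[0,0,1.7]], dr=[[0,0,0],[0,0,0],[0,0,0],[0,0,0],[0,0,0],[0,0,0],[0,0,0],[0,0,0],[0,0,0],[0,0,0]])

```text
time: 24.42
position: [0.6418, -0.0526, 0.1751]
tool_rot: [3.085, -0.048, 0.555]
ft_force: [-6.7, 0.2, 18.2]
grip_width: 0.004
grip_force: 9.4
```

The force rose to 19 N and motion stopped, so the short tube has bottomed. I'll ease off and withdraw.

Request:
send_rows(xyz=[[0,0,0.2],[0,0,0.4],[0,0,0.4],[0,0,-1],[0,0,-8],[0,0,-30],[0,0,-60],[0,0,-90],[0,0,-100],[0,0,-100]], dr=[[0,0,0],[0,0,0],[0,0,0],[0,0,0],[0,0,0],[0,0,0],[0,0,0],[0,0,0],[0,0,0],[0,0,0]])

```text
time: 25.25
position: [0.6056, -0.0518, 0.2679]
tool_rot: [3.084, -0.049, 0.551]
ft_force: [0.6, 0.3, 0.2]
grip_width: 0.004
grip_force: 0.0
```

Run:
```python
from h import *
a=snap('wrist','pics/w3.png');snap('top','pics/t3.png')
t=cv2.imread('pics/t3.png')[180:260,180:440]
o=np.vstack([cv2.imread('pics/w3.png')[80:360],cv2.resize(t,(560,172))])
cv2.imwrite('pics/z3.png',o);print(get_state()['time'],get_state()['ft_force'])
```

```text
25.35 [-0.61108964 -0.61256977 -0.20241657]
```

View pics/z3.png

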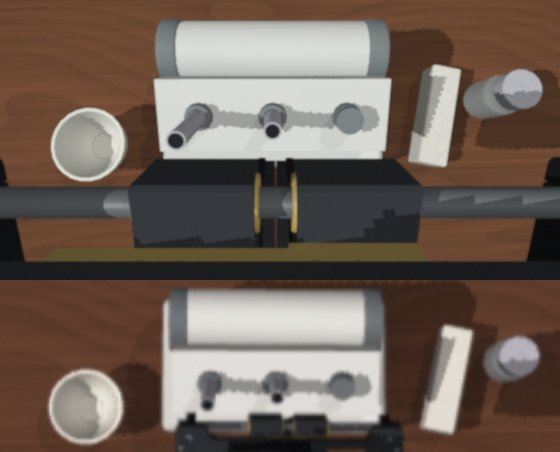

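Both tubes are in and clearly shorter (tops at about (176,140) and (272,130)). The plug, bowl, butter and jar are undisturbed, and the arm is clear.

```bash
python3 -c "
from bench import *
print(close_job())"
```

```text
the job is handed in; nothing more can be done
None
```

I pushed both tubes in until they would go no farther (about 22 N on the long one, 19 N on the short, against the 40 N limit), left the plug and surrounding things alone, and handed the job in at about 25 s; no verdict was reported back.

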